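# Load the glass panels into the curing sledge and slide it home

### The job

Draw the curing sledge by its blue post fully out to its stop, away from the lamp bridge, and lay every smoky glass rear panel that is on the ledge flat and square in a pocket of its own, cut-out corner at the yellow corner block. When all of them are seated, slide the sledge back under the lamp until the spring catch snaps over and it is fully home, with the panels still flat in their pockets. Leave the cracked case, the bottle and the jar where they are.

Things in the scene. Friction and masses are not known exactly. Their poses are not given: they have to be found in the camera images.
- panel1: smoky grey glass rear panel, slab 112 x 60 x 8 mm, about 120 g, lying flat; a 24 x 24 mm square is cut out of its +x +y corner. A red upright lifter bar on its middle: 40 mm along x, 14 mm along y, top 46 mm above the underside; black disc at its foot, radius 18 mm, up to 11 mm high. Origin: centre of the 112 x 60 underside; x along the long side, z up. May be absent
- panel2: smoky grey glass rear panel, slab 112 x 60 x 8 mm, about 120 g, lying flat; a 24 x 24 mm square is cut out of its +x +y corner. A red upright lifter bar on its middle: 40 mm along x, 14 mm along y, top 46 mm above the underside; black disc at its foot, radius 18 mm, up to 11 mm high. Origin: centre of the 112 x 60 underside; x along the long side, z up. May be absent
- panel3: smoky grey glass rear panel, slab 112 x 60 x 8 mm, about 120 g, lying flat; a 24 x 24 mm square is cut out of its +x +y corner. A red upright lifter bar on its middle: 40 mm along x, 14 mm along y, top 46 mm above the underside; black disc at its foot, radius 18 mm, up to 11 mm high. Origin: centre of the 112 x 60 underside; x along the long side, z up. May be absent
- pocket1 (a point): centre of the floor of the right-hand pocket (-y side), 34 mm above the ledge; x along the slide towards the lamp, z up. Pocket 116 (x) x 64 mm inside; green walls 8 mm thick, rounded tops 11 mm above the floor; a yellow block 22 x 22 x 8 mm fills the +x +y corner, where the panel's cut-out belongs. Pockets are 72 mm apart along y
- pocket2 (a point): centre of the floor of the middle pocket, 34 mm above the ledge; x along the slide towards the lamp, z up. Pocket 116 (x) x 64 mm inside; green walls 8 mm thick, rounded tops 11 mm above the floor; a yellow block 22 x 22 x 8 mm fills the +x +y corner, where the panel's cut-out belongs. Pockets are 72 mm apart along y
- pocket3 (a point): centre of the floor of the left-hand pocket (+y side), 34 mm above the ledge; x along the slide towards the lamp, z up. Pocket 116 (x) x 64 mm inside; green walls 8 mm thick, rounded tops 11 mm above the floor; a yellow block 22 x 22 x 8 mm fills the +x +y corner, where the panel's cut-out belongs. Pockets are 72 mm apart along y
- post (a point): centre of the top of the sledge's blue square post, 20 x 20 mm and 42 mm tall above the sledge's plate, 85 mm in front (-x) of the middle pocket's centre and 76 mm above the ledge; x along the slide. Can be gripped from above across y
- sledge (a joint): position of the sledge along its slide in m: 0 = drawn fully out (towards the robot) against its stop, 0.100 = fully home under the lamp against its stop. The catch's bump is felt from 0.078, its crest is at 0.088 and it has snapped over by 0.097; passing it takes about 6 N; let go before the crest, it springs back
- jig: fixed curing jig, grey base 272 x 300 mm; origin on the ledge, x along the slide, away from the robot; the middle pocket's centre is at x = -60 mm + the joint value. A white lamp bridge crosses at x = 67 to 103 mm, underside 135 mm and top 166 mm above the ledge, on posts at y = +-137 mm; the catch housing is at x = -2, y = 141 mm, 38 mm tall
- case: cracked navy phone case, an open shell 130 x 66 x 10 mm lying on the ledge; origin at the centre of its underside, x along the long side; leave it alone
- glue_bottle: white bottle, 40 mm across, 110 mm tall, upright behind the jig; origin at its underside; leave it alone
- screw_jar: glass jar, 60 mm across, 75 mm tall, upright behind the jig; origin at its underside; leave it alone
Not all that is in view belongs to the job. Leave any orange look-alike of the panel3 alone.

How it is judged:
By the outcome, as a careful person would: the job done as asked, in the order asked, and still so for the second after the job is handed in, with the robot touching nothing.
Of panel1, panel2, panel3 only 2 to 3 are there at a start; the rules pass over those that are not, and their reading is None.
At some moment in a run one of panel1, panel2, panel3 may be knocked a few centimetres aside while the robot is not near it.
Once in a run the grip may slacken for a moment while it holds something.
It also fails if it takes over 208 s, if anything falls off the work surface, if the arm or the gripper's body presses on something with over 40 N, if the wrist force passes 120 N, or if a joint passes its speed limit or range.

### The arm

A 7-joint arm with a two-finger parallel gripper is mounted at the origin on the work surface. World frame = base frame: x ahead of the robot, y to its left, z up, the work surface at z = 0. Lengths are in mm, angles in rad, forces in N, time in s.
With the tool pointing down it reaches from about 400 to 925 mm from the base axis. Payload 4.1 kg.
Tool frame: the origin (TCP) lies on the front face of the gripper's body, between the roots of the fingers; the fingertips stand 73 mm ahead of it and the grasp point (between the pads) lies robot.grasp_offset ahead of it (robot.grasp_offset is the distance from the TCP to the grasp point, in mm); z points along the fingers, y is the line along which they close (so a half turn about z gives the same grasp; the last joint's range is limited). The gripper opens to 85 mm and grips with 20 to 120 N. Pads are 22 mm wide; open, the fingers measure 114 mm over their backs; the gripper's body (76 mm by 85 mm) begins 54 mm behind the grasp point. The pads swing forward as they close: fully open they stand 13 mm farther back than shut.
Start: joints at [1.247, 0.398, 0.045, 1.537, -0.019, 1.207, -0.051], TCP at [144.926, -633.663, 303.947] pointing down, gripper open.
Joint ranges: [-2.82, 2.82], [-0.49, 2.23], [-1.37, 1.46], [0, 2.46], [-1.36, 4.5], [0.23, 2], [-2.94, 2.94]. Speed limits (rad/s): [2.57, 2.57, 3.14, 3.14, 3.14, 3.14, 3.14].

### API

Orientations are given as a rotation vector (axis times angle).
In Python, from station import status, capture, order, spot_in, pinpoint, robot gives the robot as it stands. The module is installed in compiled form; this text tells all that it offers.
- The arm moves only by the tool drive_tool, never from a script. Its argument "rows" is a list of rows, each a list of 7 numbers: the opening, from 0 (shut) to 1 (fully open), then the shift along the tool's x, y, z in mm, then the turn, a rotation vector about the tool's x, y, z in rad. In form: [[jaw, tx, ty, tz, rx, ry, rz], ...]. A call has 1 to 12 rows; each row is the pose to reach, as a shift and turn from the pose commanded when the call began, along the tool's axes at that moment; what a row does not reach only later rows make up. A row lasts 1/12 s, in which the tool goes at most 41.7 mm and 7.16 degrees, less where a joint would pass 70% of its speed; a pose out of reach is approached as far as the arm can. A call with a gripper value outside its range is refused whole. The fingers move at their own pace and stop on an object; the grip force is fixed at half the most. Time passes only in rows, so rows that repeat a pose let the fingers close. It gives the time, the measured TCP pose, the force, the opening and the grip force at its end, in the units of the state.
- status.get_state(): the state, without advancing time (a new reading comes with each control period).
- capture(name): name is "scene" or "top"; returns a dict with "img" (420x560x3 uint8, blue, green, red), "camera_matrix" (3x3 intrinsics, pixels), "view" (4x4, takes a point from world to camera coordinates). Camera axes: x right, y down, z forward; pixel columns grow to the right and rows downward; lengths in mm; the calibration is good to about 2 mm. A picture is of the moment at which its call begins. There is no depth.
- order.sign_off(): hands the job in; it is judged then, once.
Trained networks look in a picture, given as the dict that the camera call returned (one of the last four; its "shot" number tells which), for a name from the list of things; names that differ only in an ending like _2 or _b are one class to them, and where a whole thing is asked for, a point or a joint stands for the part that bears it (a point fixed in the world has none). Each returns a list of dicts, best first, with "score" (0 to 1); they miss things now and then, are a little off and sometimes report something else, mostly with a low value. They report only what shows in the picture. A call takes as long as a camera call. They do not tell look-alikes from the thing itself.
- spot_in(picture, target): "position" ([x, y, z] in mm, in world coordinates, good to about 4 mm: the middle of the surface that is visible of it).
- pinpoint(picture, target): "position" ([x, y, z] in mm, in world coordinates, good to about 4 mm: a listed point, or the origin of a listed thing).
The state is a dict: "t": time; "joints": joint angles; "dq": joint speeds; "tau": joint torques, N m; "tcp_pos": TCP position; "ee_rot": TCP orientation; "ft_force": force on the tool from outside, world axes, zero at the start; "ft_torque": the same for the moment, N m; "opening": finger opening in mm; "grip_force": force on a finger pad.
Only numpy, scipy, OpenCV 4.12 (cv2) and the standard library are available. Lean on these libraries where they do the work, as an engineer would, in place of code of your own. Each camera call takes 0.05 s, during which the arm holds its last target. There are 200 camera calls.

## Working session

There is one attempt and no reset: what is moved stays moved. The work goes in short steps, Python scripts to look and compute and a tool call to move; the robot and the scene stay as the last step left them, time stands still between calls to the robot, and variables do not carry over. Pictures are saved under pics/ and viewed, at most 14 in all, crops included, and the job is handed in when it is done.

Besides the shell and the picture viewer there is one more tool, called after "Emit:" as a command line: name --pt "numbers of a row" for each row, then --argument value for the rest. drive_tool: Moves the arm, as the interface text tells. Its arguments: {"type":"object","properties":{"rows":{"type":"array"}},"required":["rows"]}

```bash
mkdir -p pics
cat > h.py <<'E'
import numpy as np, cv2
from scipy.spatial.transform import Rotation as R
from station import status, capture, order, spot_in, pinpoint, robot
def px(pic,P):
    p=pic["view"][:3,:3]@np.array(P,float)+pic["view"][:3,3]; q=pic["camera_matrix"]@p; return q[:2]/q[2]
def ray(pic,uv,z):
    V=np.array(pic["view"]);K=np.array(pic["camera_matrix"]);c=-V[:3,:3].T@V[:3,3]
    d=V[:3,:3].T@np.linalg.solve(K,[uv[0],uv[1],1]); return c+d*(z-c[2])/d[2]
E
python3 - <<'E'
from h import *
s=status.get_state();print({k:np.round(v,3) for k,v in s.items()},robot.grasp_offset)
for n in ["top","scene"]:
    p=capture(n);cv2.imwrite(f"pics/{n}0.png",p["img"])
    V=np.array(p["view"]);print(n,-V[:3,:3].T@V[:3,3])
    for t in ["panel1","pocket1","pocket2","pocket3","post","jig","case"]:
        print(t,[(np.round(d["position"]),round(d["score"],2)) for d in pinpoint(p,t)])
E
```

```text
{'t': np.float64(0.0), 'joints': array([ 1.247,  0.399,  0.045,  1.538, -0.019,  1.207, -0.051]), 'dq': array([-0.001, -0.   , -0.   , -0.   ,  0.001, -0.001,  0.   ]), 'tau': array([ 0.0000e+00, -4.7512e+01,  1.3650e+00, -2.5421e+01,  1.2000e-02,
        9.0000e-03,  0.0000e+00]), 'tcp_pos': array([ 144.793, -633.157,  302.884]), 'ee_rot': array([-3.12e+00, -3.52e-01,  1.00e-03]), 'ft_force': array([ 0.794, -0.746, -0.61 ]), 'ft_torque': array([ 0.045, -0.012,  0.012]), 'grip_force': np.float64(0.0), 'opening': np.float64(85.398)} 53.900000000000006
top [362.79197198  -6.23819759 946.68789041]
panel1 [(array([252., 314.,  -2.]), 0.94), (array([ 623., -344.,    1.]), 0.77), (array([609., 343.,   2.]), 0.58), (array([ 416., -330.,    0.]), 0.56)]
pocket1 [(array([582.,  26.,  33.]), 0.84), (array([582., 101.,  32.]), 0.75), (array([580., -45.,  33.]), 0.7), (array([416., 338.,  -1.]), 0.4)]
pocket2 [(array([582.,  26.,  33.]), 0.84), (array([582., 101.,  32.]), 0.75), (array([580., -45.,  33.]), 0.7), (array([416., 338.,  -1.]), 0.4)]
pocket3 [(array([582.,  26.,  33.]), 0.84), (array
[... 360 characters left out ...]
312.,  -0.]), 0.96), (array([ 619., -342.,   -0.]), 0.91), (array([610., 335.,  -1.]), 0.63), (array([ 414., -328.,   -0.]), 0.62)]
pocket1 [(array([585.,  26.,  34.]), 0.95), (array([586., 103.,  35.]), 0.75), (array([584., -43.,  32.]), 0.67), (array([769.,  81.,   2.]), 0.45)]
pocket2 [(array([585.,  26.,  34.]), 0.95), (array([586., 103.,  35.]), 0.75), (array([584., -43.,  32.]), 0.67), (array([769.,  81.,   2.]), 0.45)]
pocket3 [(array([585.,  26.,  34.]), 0.95), (array([586., 103.,  35.]), 0.75), (array([584., -43.,  32.]), 0.67), (array([769.,  81.,   2.]), 0.45)]
post [(array([496.,  31.,  78.]), 0.91)]
jig [(array([584.,  30.,  -1.]), 0.75)]
case [(array([418., 341.,   1.]), 0.69)]
```

View pics/top0.png

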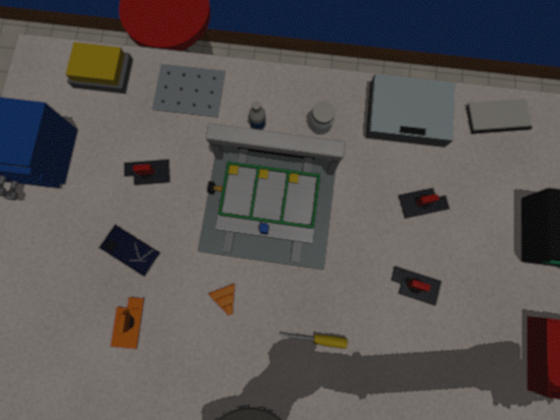

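View pics/scene0.png

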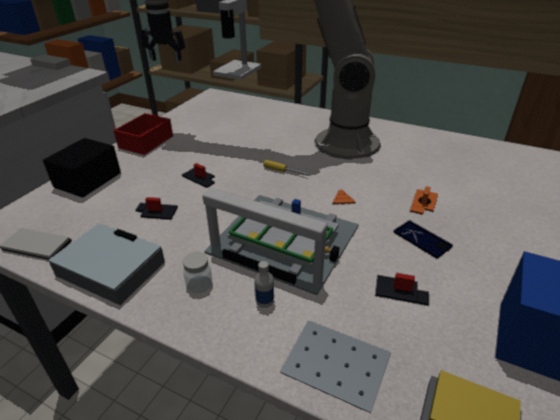

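Top: panels at (150,171), (424,203), (416,286), all grey; the orange one at (127,322) is the decoy. The sledge is at roughly 0.06, with yellow blocks on the lamp side.

```bash
cat >> h.py <<'E'
def rect(pic,cx,cy,z,w=160,h=160,s=2.0):
    # orthographic patch: image up=+x, left=+y
    C=[(cx+h/2,cy+w/2),(cx+h/2,cy-w/2),(cx-h/2,cy-w/2),(cx-h/2,cy+w/2)]
    src=np.float32([px(pic,[a,b,z]) for a,b in C]); W,H=int(w*s),int(h*s)
    dst=np.float32([[0,0],[W,0],[W,H],[0,H]])
    return cv2.warpPerspective(pic["img"],cv2.getPerspectiveTransform(src,dst),(W,H),flags=cv2.INTER_CUBIC)
E
python3 - <<'E'
from h import *
p=capture("top");q=capture("scene")
a=[rect(p,x,y,8,130,150) for x,y in [(610,340),(621,-343),(416,-330)]]
b=[rect(q,x,y,8,130,150) for x,y in [(610,340),(621,-343),(416,-330)]]
cv2.imwrite("pics/pan.png",np.vstack([np.hstack(a),np.hstack(b)]))
a=rect(p,560,28,45,300,280);b=rect(q,560,28,45,300,280)
cv2.imwrite("pics/jig.png",cv2.resize(np.hstack([a,b]),(800,373)))
E
```

```text
(no output)
```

View pics/pan.png

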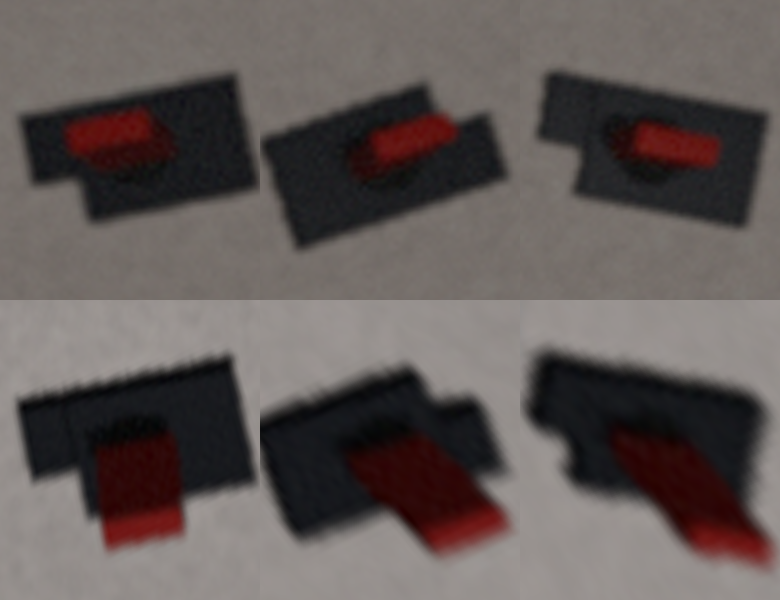

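View pics/jig.png

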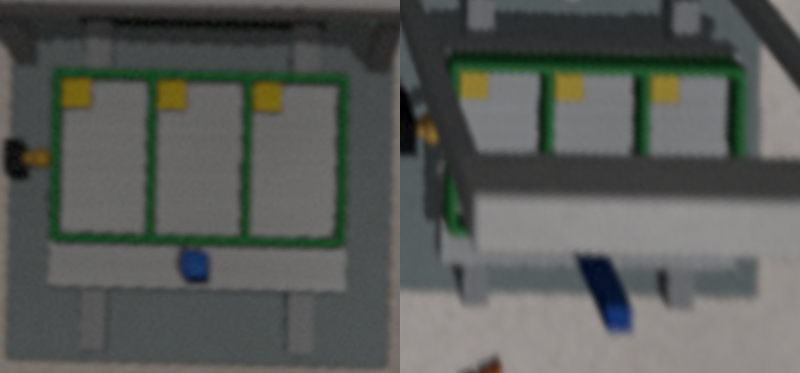

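```bash
cat >> h.py <<'E'
from scipy.optimize import minimize
def yellow(pic,z=42,near=(584,28)):
    hsv=cv2.cvtColor(cv2.resize(pic["img"],None,fx=4,fy=4,interpolation=cv2.INTER_CUBIC),cv2.COLOR_BGR2HSV)
    m=cv2.inRange(hsv,(20,140,60),(35,255,255));n,_,st,c=cv2.connectedComponentsWithStats(m)
    o=[]
    for i in range(1,n):
        if st[i,4]<300: continue
        P=ray(pic,(c[i]+.5)/4-.5,z)
        if np.hypot(P[0]-near[0],P[1]-near[1])<170: o.append([*P[:2],st[i,4]])
    return np.round(sorted(o,key=lambda a:-a[1]),1)
SL=[(-56,-30),(56,-30),(56,6),(32,6),(32,30),(-56,30)]
def sil(pic,x,y,a,z0=0,sc=4,parts=3):
    H,W=pic["img"].shape[:2];m=np.zeros((H*sc,W*sc),np.uint8);c,s=np.cos(a),np.sin(a)
    def pr(pts,z): return [px(pic,[x+c*u-s*v,y+s*u+c*v,z0+z]) for u,v in pts]
    def fill(pts): cv2.fillPoly(m,[np.int32(np.round((np.array(pts)+.5)*sc*16))],255,shift=4)
    for k in range(0,9,4): fill(pr(SL,k))
    B=[(-20,-7),(20,-7),(20,7),(-20,7)]
    h=cv2.convexHull(np.float32(pr(B,0)+pr(B,46)))[:,0]; fill(h)
    return cv2.resize(m,(W,H),interpolation=cv2.INTER_AREA)/255.
def darkmask(pic,lo=35,hi=85):
    im=pic["img"].astype(float); g=im[:,:,1]  # red bar dark in green
    return np.clip((hi-g)/(hi-lo),0,1)
def fit(pics,x,y,a,z0=0,lo=35,hi=85,win=100):
    L=[]
    for p in pics:
        u,v=np.int32(px(p,[x,y,z0+10]));r=45
        L.append((p,(slice(max(v-r,0),v+r),slice(max(u-r,0),u+r)),darkmask(p,lo,hi)))
    def cost(q): return sum(((sil(p,q[0],q[1],q[2]/50,z0)-d)[s]**2).sum() for p,s,d in L)
    best=None
    for da in (-.15,0,.15):
        r=minimize(cost,[x,y,(a+da)*50],method="Nelder-Mead",options=dict(initial_simplex=np.array([[x,y,(a+da)*50]]+[[x+6,y,(a+da)*50],[x,y+6,(a+da)*50],[x,y,(a+da)*50+5]]),xatol=.05,fatol=.05))
        if best is None or r.fun<best.fun: best=r
    return np.array([best.x[0],best.x[1],best.x[2]/50]),best.fun
E
python3 - <<'E'
from h import *
p=capture("top");q=capture("scene")
for n,i in(("top",p),("scene",q)): print(n,yellow(i).tolist())
for pic in (p,q): print(pic["img"][:,:,1][[171,203,286],[160,412,405]], np.median(pic["img"][:,:,1]))
for x,y,a in [(610,340,1.7),(621,-343,-1.25),(416,-330,1.4)]:
    for ps in ([p],[q],[p,q]):
        r,f=fit(ps,x,y,a);print(np.round(r,3),round(f,1))
E
```

```text
top [[582.0, 149.9, 333.0], [632.0, 122.0, 1298.0], [630.5, 50.2, 1281.0], [629.0, -21.6, 1267.0]]
scene [[634.1, 122.6, 668.0], [632.7, 50.9, 619.0], [631.3, -21.1, 566.0]]
[28 31 39] 107.0
[143  94   7] 76.0
[610.407 336.803   1.761] 66.1
[610.717 335.      1.805] 467.6
[609.966 336.75    1.765] 533.5
[ 618.003 -341.528   -1.238] 53.1
[ 619.844 -341.358   -1.251] 536.2
[ 618.786 -340.309   -1.241] 595.1
[ 417.298 -329.087    1.378] 65.8
[ 417.844 -329.218    1.303] 762.6
[ 417.407 -328.883    1.365] 833.9
```

```bash
cat >> h.py <<'E'
def to(x,y,z,yaw,tag=""):
    s=status.get_state();R0=R.from_rotvec(s["ee_rot"]);p=s["tcp_pos"]
    Rt=R.from_matrix(np.array([[np.cos(yaw),np.sin(yaw),0],[np.sin(yaw),-np.cos(yaw),0],[0,0,-1]]))
    d=R0.inv().apply(np.array([x,y,z])-p);w=(R0.inv()*Rt).as_rotvec()
    X=R0.as_matrix()[:,0]
    print(tag,"shift",np.round(d,1),"turn",np.round(w,3),"| yaw",round(np.arctan2(X[1],X[0]),3),"pos",np.round(p,1),"j7",round(s["joints"][6],2),"t",round(s["t"],1))
E
python3 -c "
from h import *
to(499.1,32.2,230,-.02)"
```

```text
shift [ 493.8 -570.1   73.9] turn [0.    0.    0.245] | yaw 0.225 pos [ 144.9 -633.7  304. ] j7 -0.05 t 1.0
```

Emit:
drive_tool --pt "1 40 -46 6 0 0 0.02" --pt "1 80 -92 12 0 0 0.04" --pt "1 110 -127 16 0 0 0.06" --pt "1 137 -158 20 0 0 0.08" --pt "1 164 -190 25 0 0 0.1" --pt "1 192 -222 29 0 0 0.12" --pt "1 219 -253 33 0 0 0.13" --pt "1 247 -285 37 0 0 0.14" --pt "1 274 -316 41 0 0 0.15" --pt "1 302 -348 45 0 0 0.16" --pt "1 329 -380 49 0 0 0.18" --pt "1 329 -380 49 0 0 0.18"

```text
t: 2.0
tcp_pos: [379.1, -192.5, 255.7]
ee_rot: [3.14, 0.069, 0.002]
ft_force: [0.4, -1.0, -1.2]
opening: 85.3
grip_force: 0.0
```

```bash
python3 -c "
from h import *
to(499.1,32.2,200,-.02)"
```

```text
shift [ 129.6 -219.3   55.6] turn [ 0.001 -0.001  0.064] | yaw 0.044 pos [ 379.1 -192.5  255.7] j7 -1.18 t 2.0
```

Emit:
drive_tool --pt "1 18 -31 8 0 0 0.01" --pt "1 36 -62 16 0 0 0.02" --pt "1 54 -93 24 0 0 0.03" --pt "1 72 -124 32 0 0 0.04" --pt "1 90 -155 40 0 0 0.05" --pt "1 108 -186 48 0 0 0.06" --pt "1 120 -205 55 0 0 0.064" --pt "1 129.6 -219.3 55.6 0 0 0.064" --pt "1 129.6 -219.3 55.6 0 0 0.064" --pt "1 129.6 -219.3 55.6 0 0 0.064"

```text
t: 2.83
tcp_pos: [498.4, 31.3, 199.7]
ee_rot: [-3.141, 0.027, 0.0]
ft_force: [-0.7, -0.5, 1.2]
opening: 85.6
grip_force: 0.0
```

```bash
python3 -c "
from h import *
to(499.1,32.2,123,-.02)
p=capture('scene');print([(np.round(d['position'],1),d['score']) for d in pinpoint(p,'post')])"
```

```text
shift [ 0.7 -0.9 76.7] turn [-0.     0.     0.003] | yaw -0.017 pos [498.4  31.3 199.7] j7 -1.89 t 2.8
[(array([499.2,  31.7,  75.5]), 0.69)]
```

Emit:
drive_tool --pt "1 0.7 -0.9 25 0 0 0" --pt "1 0.7 -0.9 50 0 0 0" --pt "1 0.7 -0.9 68 0 0 0" --pt "1 0.7 -0.9 77 0 0 0" --pt "1 0.7 -0.9 77 0 0 0" --pt "0 0.7 -0.9 77 0 0 0" --pt "0 0.7 -0.9 77 0 0 0" --pt "0 0.7 -0.9 77 0 0 0" --pt "0 0.7 -0.9 77 0 0 0" --pt "0 0.7 -0.9 77 0 0 0" --pt "0 0.7 -0.9 77 0 0 0" --pt "0 0.7 -0.9 77 0 0 0"

```text
t: 3.93
tcp_pos: [499.6, 30.2, 123.7]
ee_rot: [3.139, -0.031, 0.002]
ft_force: [-0.7, -3.0, 4.2]
opening: 18.7
grip_force: 59.8
```

Emit:
drive_tool --pt "0 -5 0 0 0 0 0" --pt "0 -10 0 0 0 0 0" --pt "0 -15 0 0 0 0 0" --pt "0 -20 0 0 0 0 0" --pt "0 -25 0 0 0 0 0" --pt "0 -30 0 0 0 0 0" --pt "0 -35 0 0 0 0 0" --pt "0 -40 0 0 0 0 0" --pt "0 -45 0 0 0 0 0" --pt "0 -50 0 0 0 0 0" --pt "0 -50 0 0 0 0 0"

```text
t: 4.85
tcp_pos: [448.5, 31.3, 123.7]
ee_rot: [3.139, -0.031, 0.001]
ft_force: [-1.7, -4.6, 8.6]
opening: 18.9
grip_force: 60.7
```

Emit:
drive_tool --pt "0 -3 0 0 0 0 0" --pt "0 -6 0 0 0 0 0" --pt "0 -8 0 0 0 0 0" --pt "0 -10 0 0 0 0 0" --pt "0 -10 0 0 0 0 0" --pt "0 -10 0 0 0 0 0"

```text
t: 5.35
tcp_pos: [441.0, 31.5, 123.7]
ee_rot: [3.14, -0.031, 0.009]
ft_force: [6.4, -6.0, 2.0]
opening: 19.1
grip_force: 59.8
```

Emit:
drive_tool --pt "0 -2 0 0 0 0 0" --pt "0 -3 0 0 0 0 0" --pt "0 -3 0 0 0 0 0" --pt "0 -3 0 0 0 0 0"

```text
t: 5.68
tcp_pos: [440.6, 31.4, 123.8]
ee_rot: [-3.141, 0.031, -0.018]
ft_force: [13.0, -6.0, -9.1]
opening: 19.1
grip_force: 59.3
```

```bash
python3 -c "
from h import *
p=capture('top');q=capture('scene')
for i in (p,q): print(yellow(i,near=(530,30)).tolist())
print(np.round(status.get_state()['tcp_pos'],1))"
```

```text
[[582.1, 150.9, 408.0], [574.2, 123.2, 1335.0], [572.7, 51.4, 1321.0], [571.1, -20.4, 1297.0]]
[]
[440.6  31.4 123.8]
```

Emit:
drive_tool --pt "0 4 0 0 0 0 0" --pt "0 4 0 0 0 0 0" --pt "0.6 4 0 0 0 0 0" --pt "0.6 4 0 0 0 0 0" --pt "0.6 4 0 0 0 0 0" --pt "0.6 4 0 0 0 0 0" --pt "0.6 4 0 -20 0 0 0" --pt "0.6 4 0 -50 0 0 0" --pt "0.6 4 0 -90 0 0 0" --pt "0.6 4 0 -120 0 0 0" --pt "0.6 4 0 -130 0 0 0" --pt "0.6 4 0 -130 0 0 0"

```text
t: 6.78
tcp_pos: [441.4, 33.2, 255.3]
ee_rot: [3.141, -0.03, 0.01]
ft_force: [0.1, 0.3, 0.0]
opening: 51.2
grip_force: 0.0
```

Run:
```python
from h import *
p=capture('top');q=capture('scene')
for i in (p,q):
    print(yellow(i,near=(530,30)).tolist())
    print([(np.round(d['position']),round(d['score'],2)) for d in pinpoint(i,'panel1')])
    for n in ('pocket1','post'):print([(np.round(d['position'],1),round(d['score'],2)) for d in pinpoint(i,n)])
for g in [(610,337,1.76),(618,-341,-1.238),(417,-329,1.378)]: print(fit([p],*g))
to(610.4,336.8,220,1.761)
cv2.imwrite('pics/s1.png',q['img'])
```

```text
[[571.5, -21.0, 1208.0]]
[(array([255., 313.,   1.]), 0.91), (array([ 413., -331.,   -0.]), 0.74), (array([605., 341.,   2.]), 0.7), (array([ 621., -346.,   -0.]), 0.64)]
[(array([519.5, -48.3,  32.9]), 0.78)]
[]
[]
[(array([ 618., -342.,    3.]), 0.82), (array([611., 336.,   0.]), 0.7), (array([255., 312.,   2.]), 0.7), (array([ 419., -331.,   -0.]), 0.62)]
[(array([526.4, -41.7,  31.3]), 0.96), (array([526.1,  31. ,  37.1]), 0.8), (array([527.5, 101.1,  35.5]), 0.64), (array([ 617.4, -344.9,    3.1]), 0.42)]
[(array([440.9,  35.8,  76.8]), 0.84), (array([582.7,  26.8,   1. ]), 0.41)]
(array([609.38320656, 336.6103326 ,   1.76512877]), np.float64(87.12324921184161))
(array([ 618.36780777, -340.35838537,   -1.22738984]), np.float64(68.07016562860439))
(array([ 417.4332995 , -329.46473138,    1.36832627]), np.float64(88.76915878508268))
 shift [ 165.3 -307.4   31.2] turn [-0.002  0.002 -1.78 ] | yaw -0.019 pos [439.3  32.6 251.6] j7 -1.82 t 7.2
```

Emit:
drive_tool --pt "1 14 -26 2 0 0 -0.12" --pt "1 30 -56 4 0 0 -0.24" --pt "1 45 -84 6 0 0 -0.36" --pt "1 60 -112 8 0 0 -0.48" --pt "1 75 -140 10 0 0 -0.6" --pt "1 90 -168 12 0 0 -0.72" --pt "1 105 -196 14 0 0 -0.84" --pt "1 120 -224 16 0 0 -0.96" --pt "1 135 -252 18 0 0 -1.08" --pt "1 150 -280 20 0 0 -1.2" --pt "1 160 -300 22 0 0 -1.32" --pt "1 165 -307 24 0 0 -1.44"

```text
t: 8.18
tcp_pos: [610.6, 340.5, 227.4]
ee_rot: [-2.37, -2.057, -0.001]
ft_force: [-0.2, 0.6, -0.2]
opening: 85.3
grip_force: 0.0
```

Run:
```python
from h import *
p=capture('top')
print(yellow(p,near=(530,30)).tolist())
to(610,336,88,1.762)
```

```text
[[574.2, 123.2, 1333.0], [572.8, 51.5, 1300.0], [571.1, -20.4, 1295.0]]
 shift [ -4.6   0.  138.6] turn [-0.002 -0.003 -0.329] | yaw 1.433 pos [610.9 340.1 226.6] j7 -1.05 t 8.2
```

Emit:
drive_tool --pt "1 -4.6 0 20 0 0 -0.12" --pt "1 -4.6 0 45 0 0 -0.24" --pt "1 -4.6 0 70 0 0 -0.329" --pt "1 -4.6 0 95 0 0 -0.329" --pt "1 -4.6 0 115 0 0 -0.329" --pt "1 -4.6 0 130 0 0 -0.329" --pt "1 -4.6 0 138 0 0 -0.329" --pt "1 -4.6 0 138 0 0 -0.329" --pt "0 -4.6 0 138 0 0 -0.329" --pt "0 -4.6 0 138 0 0 -0.329" --pt "0 -4.6 0 138 0 0 -0.329" --pt "0 -4.6 0 138 0 0 -0.329"

```text
t: 9.23
tcp_pos: [610.7, 332.3, 92.1]
ee_rot: [2.014, 2.41, 0.003]
ft_force: [-0.1, -0.5, 0.7]
opening: 38.9
grip_force: 0.0
```

Emit:
drive_tool --pt "0 0 0 0 0 0 0" --pt "0 0 0 0 0 0 0" --pt "0 0 0 0 0 0 0" --pt "0 0 0 0 0 0 0"

```text
t: 9.57
tcp_pos: [610.5, 332.2, 91.5]
ee_rot: [2.014, 2.411, 0.002]
ft_force: [0.1, -0.0, 3.9]
opening: 13.3
grip_force: 59.3
```

Run:
```python
from h import *
to(610,336,140,1.762)
```

```text
shift [  3.9   0.3 -48.5] turn [ 0.001 -0.    -0.012] | yaw 1.75 pos [610.5 332.2  91.5] j7 -0.83 t 9.6
```

Emit:
drive_tool --pt "0 0 0 -6 0 0 0" --pt "0 0 0 -20 0 0 0" --pt "0 0 0 -40 0 0 0" --pt "0 0 0 -60 0 0 0" --pt "0 0 0 -80 0 0 0" --pt "0 0 0 -100 0 0 0" --pt "0 0 0 -110 0 0 0" --pt "0 0 0 -110 0 0 0" --pt "0 0 0 -110 0 0 0"

```text
t: 10.32
tcp_pos: [610.1, 331.8, 201.0]
ee_rot: [2.014, 2.411, 0.0]
ft_force: [-0.1, -0.2, -1.5]
opening: 13.0
grip_force: 58.6
```

Run:
```python
from h import *
to(523,102,200,-.021)
```

```text
shift [-210.6 -126.6    1. ] turn [ 1.000e-03 -0.000e+00  1.771e+00] | yaw 1.75 pos [610.1 331.8 201. ] j7 -0.77 t 10.3
```

Emit:
drive_tool --pt "0 -8 -5 0 0 0 0.05" --pt "0 -20 -12 0 0 0 0.15" --pt "0 -36 -22 0 0 0 0.26" --pt "0 -52 -31 0 0 0 0.37" --pt "0 -68 -41 0 0 0 0.48" --pt "0 -84 -50 0 0 0 0.59" --pt "0 -100 -60 0 0 0 0.7" --pt "0 -116 -70 0 0 0 0.81" --pt "0 -130 -79 0 0 0 0.92" --pt "0 -144 -87 0 0 0 1.03" --pt "0 -155 -94 0 0 0 1.1" --pt "0 -155 -94 0 0 0 1.1"

```text
t: 11.32
tcp_pos: [543.7, 158.6, 198.8]
ee_rot: [2.977, 0.995, -0.008]
ft_force: [0.3, 0.5, -0.7]
opening: 13.3
grip_force: 58.6
```

Run:
```python
from h import *
to(523,102,170,-.021)
```

```text
shift [-50.4  32.7  29.2] turn [0.003 0.005 0.666] | yaw 0.645 pos [543.7 158.6 198.8] j7 -1.55 t 11.3
```

Emit:
drive_tool --pt "0 -8 5 4 0 0 0.1" --pt "0 -16 10 8 0 0 0.2" --pt "0 -24 16 14 0 0 0.3" --pt "0 -32 21 20 0 0 0.4" --pt "0 -40 26 24 0 0 0.5" --pt "0 -46 30 27 0 0 0.6" --pt "0 -50 33 29 0 0 0.66" --pt "0 -50.4 32.7 29.2 0 0 0.666" --pt "0 -50.4 32.7 29.2 0 0 0.666" --pt "0 -50.4 32.7 29.2 0 0 0.666" --pt "0 -50.4 32.7 29.2 0 0 0.666"

```text
t: 12.23
tcp_pos: [525.0, 107.0, 171.5]
ee_rot: [-3.141, 0.021, -0.0]
ft_force: [-0.4, 0.4, -1.9]
opening: 13.3
grip_force: 58.6
```

Run:
```python
from h import *
to(523,102,140,-.021)
p=capture('top');q=capture('scene')
to(523,102,140,-.021)
print(yellow(p,near=(530,30)).tolist());print(yellow(q,near=(530,30)).tolist())
a=rect(p,530,100,84,160,200);b=rect(q,530,100,84,160,200)
cv2.imwrite('pics/hold1.png',np.hstack([a,b]))
```

```text
shift [-2.   5.  31.5] turn [-0.001 -0.     0.007] | yaw -0.014 pos [525.  107.  171.5] j7 -2.07 t 12.2
 shift [-2.   4.7 31.6] turn [-0.    -0.     0.006] | yaw -0.015 pos [525.  106.7 171.6] j7 -2.07 t 12.3
[[573.7, 50.4, 1146.0], [571.1, -20.4, 1291.0]]
[]
```

View pics/hold1.png

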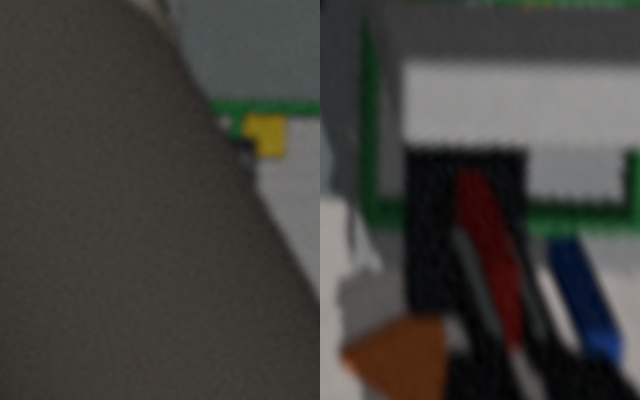

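Emit:
drive_tool --pt "0 -0.5 2.5 8 0 0 0.006" --pt "0 -1 5 16 0 0 0.006" --pt "0 -1 5 24 0 0 0.006" --pt "0 -1 5 29 0 0 0.006" --pt "0 -1 5 29 0 0 0.006" --pt "0 -1 5 29 0 0 0.006" --pt "0 -1 5 29 0 0 0.006"

```text
t: 12.92
tcp_pos: [524.0, 101.2, 142.6]
ee_rot: [-3.141, 0.034, -0.0]
ft_force: [0.1, 0.7, -1.1]
opening: 13.0
grip_force: 58.6
```

Run:
```python
from h import *
q=capture('scene')
to(524,101.7,126,-.021)
b=rect(q,540,90,45,200,260)
cv2.imwrite('pics/hold2.png',b)
```

```text
shift [-0.1 -0.4 16.8] turn [-0.    -0.001 -0.001] | yaw -0.022 pos [524.1 101.3 142.8] j7 -2.09 t 13.0
```

View pics/hold2.png

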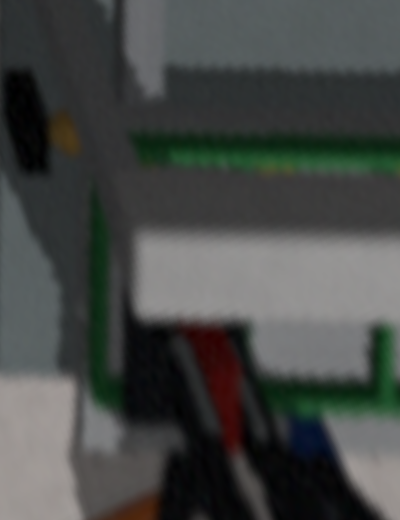

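Emit:
drive_tool --pt "0 0 -0.4 3 0 0 0" --pt "0 0 -0.4 6 0 0 0" --pt "0 0 -0.4 8 0 0 0" --pt "0 0 -0.4 10 0 0 0" --pt "0 0 -0.4 10 0 0 0" --pt "0 0 -0.4 10 0 0 0"

```text
t: 13.47
tcp_pos: [523.5, 101.4, 132.3]
ee_rot: [3.141, -0.035, -0.001]
ft_force: [-0.9, 0.1, -1.6]
opening: 13.0
grip_force: 58.6
```

Emit:
drive_tool --pt "0 0 0 2 0 0 0" --pt "0 0 0 4 0 0 0" --pt "0 0 0 6 0 0 0" --pt "0 0 0 6 0 0 0" --pt "0 0 0 6 0 0 0"

```text
t: 13.88
tcp_pos: [523.8, 101.4, 126.4]
ee_rot: [3.141, -0.035, -0.0]
ft_force: [-0.0, -0.2, -1.8]
opening: 13.0
grip_force: 58.6
```

Emit:
drive_tool --pt "0 0 0 1 0 0 0" --pt "0 0 0 1.5 0 0 0" --pt "0 0 0 1.5 0 0 0"

```text
t: 14.13
tcp_pos: [524.2, 101.5, 125.4]
ee_rot: [3.141, -0.035, 0.001]
ft_force: [0.2, 0.4, 2.0]
opening: 13.0
grip_force: 58.9
```

Emit:
drive_tool --pt "0.35 0 0 0 0 0 0" --pt "0.35 0 0 0 0 0 0" --pt "0.35 0 0 0 0 0 0" --pt "0.35 0 0 0 0 0 0" --pt "0.35 0 0 -10 0 0 0" --pt "0.35 0 0 -35 0 0 0" --pt "0.35 0 0 -70 0 0 0" --pt "0.35 0 0 -100 0 0 0" --pt "0.35 0 0 -120 0 0 0" --pt "0.35 0 0 -120 0 0 0" --pt "0.35 0 0 -120 0 0 0"

```text
t: 15.05
tcp_pos: [524.5, 101.7, 246.9]
ee_rot: [-3.141, 0.035, -0.006]
ft_force: [-0.3, -0.0, -1.0]
opening: 30.2
grip_force: 0.0
```

Run:
```python
from h import *
q=capture('scene');p=capture('top')
print(fit([p],618,-341,-1.23),fit([p],417,-329,1.37))
to(618.2,-341-1.7,230,-1.235)
cv2.imwrite('pics/rel1.png',rect(q,540,90,45,200,260))
```

```text
(array([ 618.48525239, -340.94001185,   -1.22689764]), np.float64(77.85780822760478)) (array([ 417.02831597, -328.11131974,    1.39709046]), np.float64(105.89553141099577))
 shift [104.9 441.7  14.6] turn [1.000e-03 1.000e-03 1.213e+00] | yaw -0.022 pos [523.2 101.2 244.5] j7 -2.01 t 15.2
```

View pics/rel1.png

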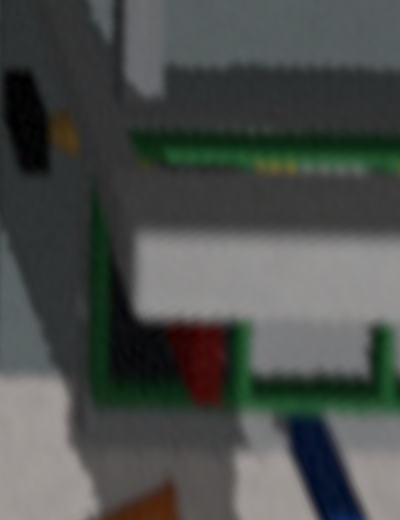

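Emit:
drive_tool --pt "0.5 6 26 0 0 0 -0.1" --pt "0.7 14 58 0 0 0 -0.22" --pt "1 22 94 0 0 0 -0.34" --pt "1 31 130 0 0 0 -0.46" --pt "1 39 166 0 0 0 -0.58" --pt "1 48 202 0 0 0 -0.7" --pt "1 56 238 0 0 0 -0.82" --pt "1 65 274 0 0 0 -0.94" --pt "1 74 310 0 0 0 -1.06" --pt "1 82 346 0 0 0 -1.18" --pt "1 90 378 0 0 0 -1.3" --pt "1 97 405 0 0 0 -1.42"

```text
t: 16.15
tcp_pos: [610.7, -308.8, 242.7]
ee_rot: [-2.399, -2.024, 0.003]
ft_force: [0.2, 0.2, -0.0]
opening: 85.3
grip_force: 0.0
```

Emit:
drive_tool --pt "1 0 0 0 0 0 -0.1" --pt "1 0 0 0 0 0 -0.2" --pt "1 0 0 0 0 0 -0.2"

```text
t: 16.4
tcp_pos: [610.9, -306.0, 242.6]
ee_rot: [-2.188, -2.249, 0.001]
ft_force: [-0.4, -0.1, -0.1]
opening: 85.1
grip_force: 0.0
```

Run:
```python
from h import *
to(618.2,-342.5,160,1.908)
p=capture('top')
print(yellow(p,near=(530,30)).tolist())
print(fit([p],526,103,-.021,34))
cv2.imwrite('pics/seat.png',rect(p,525,60,45,220,200))
```

```text
shift [-36.9   6.5  82.4] turn [-0.003 -0.003 -0.309] | yaw 1.599 pos [ 610.9 -306.   242.6] j7 0.17 t 16.4
[[581.9, 150.5, 377.0], [574.8, 123.1, 1382.0], [573.7, 51.4, 1311.0], [572.3, -20.3, 1302.0]]
(array([ 5.30466685e+02,  1.02190366e+02, -4.88973554e-02]), np.float64(225.81524490580549))
```

View pics/seat.png

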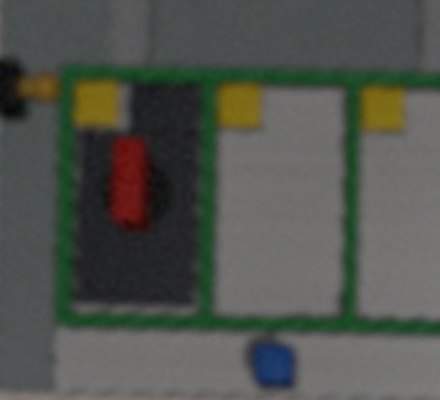

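Emit:
drive_tool --pt "1 -12 2 10 0 0 -0.1" --pt "1 -24 4 30 0 0 -0.2" --pt "1 -34 6 55 0 0 -0.309" --pt "1 -36.5 6.5 75 0 0 -0.309" --pt "1 -36.5 6.5 82 0 0 -0.309" --pt "1 -36.5 6.5 82 0 0 -0.309" --pt "1 -36.5 6.5 82 0 0 -0.309" --pt "1 -36.5 6.5 82 0 0 -0.309"

```text
t: 17.12
tcp_pos: [620.4, -341.0, 164.8]
ee_rot: [1.817, 2.56, 0.001]
ft_force: [-0.1, 0.1, 0.4]
opening: 85.5
grip_force: 0.0
```

Run:
```python
from h import *
to(618.2,-341.5,90,1.908)
```

```text
shift [ 0.4 -2.4 74.8] turn [ 0.002  0.002 -0.001] | yaw 1.907 pos [ 620.4 -341.   164.8] j7 0.45 t 17.1
```

Emit:
drive_tool --pt "1 0.4 -2.4 20 0 0 0" --pt "1 0.4 -2.4 45 0 0 0" --pt "1 0.4 -2.4 65 0 0 0" --pt "1 0.4 -2.4 73 0 0 0" --pt "1 0.4 -2.4 74 0 0 0" --pt "0 0.4 -2.4 74 0 0 0" --pt "0 0.4 -2.4 74 0 0 0" --pt "0 0.4 -2.4 74 0 0 0" --pt "0 0.4 -2.4 74 0 0 0" --pt "0 0.4 -2.4 74 0 0 0" --pt "0 0.4 -2.4 74 0 0 0" --pt "0 0.4 -2.4 74 0 0 0"

```text
t: 18.12
tcp_pos: [617.4, -342.5, 89.9]
ee_rot: [1.818, 2.56, 0.0]
ft_force: [-0.3, 0.8, 3.3]
opening: 13.1
grip_force: 59.1
```

Emit:
drive_tool --pt "0 0 0 0 0 0 0" --pt "0 0 0 0 0 0 0" --pt "0 0 0 -5 0 0 0" --pt "0 0 0 -20 0 0 0" --pt "0 0 0 -40 0 0 0" --pt "0 0 0 -60 0 0 0" --pt "0 0 0 -80 0 0 0" --pt "0 0 0 -100 0 0 0" --pt "0 0 0 -110 0 0 0" --pt "0 0 0 -110 0 0 0" --pt "0 0 0 -110 0 0 0"

```text
t: 19.03
tcp_pos: [616.7, -342.3, 199.3]
ee_rot: [1.818, 2.561, -0.0]
ft_force: [-0.1, -0.1, -2.7]
opening: 13.1
grip_force: 58.5
```

Run:
```python
from h import *
q=capture('scene')
to(523,-42,200,np.pi-.021)
s=status.get_state();p=s['tcp_pos']
cv2.imwrite('pics/holdB.png',rect(q,p[0],p[1],p[2]-82,200,200))
```

```text
shift [314.1  11.   -1.6] turn [-1.000e-03 -2.000e-03 -1.214e+00] | yaw 1.907 pos [ 616.2 -342.2  198.1] j7 0.47 t 19.1
```

View pics/holdB.png

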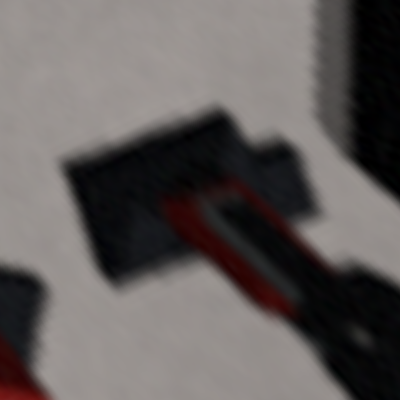

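Emit:
drive_tool --pt "0 12 0 0 0 0 -0.05" --pt "0 32 1 0 0 0 -0.15" --pt "0 56 2 0 0 0 -0.25" --pt "0 82 3 0 0 0 -0.35" --pt "0 110 4 0 0 0 -0.45" --pt "0 138 5 0 0 0 -0.55" --pt "0 166 6 0 0 0 -0.65" --pt "0 194 7 0 0 0 -0.75" --pt "0 222 8 0 0 0 -0.85" --pt "0 248 9 0 0 0 -0.95" --pt "0 272 10 0 0 0 -1.05" --pt "0 290 10.5 0 0 0 -1.12"

```text
t: 20.08
tcp_pos: [529.3, -62.8, 197.7]
ee_rot: [-0.169, -3.134, -0.001]
ft_force: [0.6, 0.4, -2.1]
opening: 13.2
grip_force: 58.6
```

Emit:
drive_tool --pt "0 0 0 0 0 0 0" --pt "0 0 0 0 0 0 0" --pt "0 0 0 0 0 0 0"

```text
t: 20.33
tcp_pos: [530.9, -66.3, 198.2]
ee_rot: [-0.183, -3.135, 0.001]
ft_force: [-0.6, -0.3, -1.6]
opening: 13.1
grip_force: 58.6
```

Run:
```python
from h import *
to(523.3,-42.3,142,np.pi-.021)
```

```text
shift [10.3 23.  56.2] turn [-0.001 -0.001 -0.096] | yaw 3.025 pos [530.9 -66.3 198.2] j7 1.06 t 20.3
```

Emit:
drive_tool --pt "0 3 8 6 0 0 -0.03" --pt "0 7 16 16 0 0 -0.06" --pt "0 10.3 23 28 0 0 -0.096" --pt "0 10.3 23 40 0 0 -0.096" --pt "0 10.3 23 50 0 0 -0.096" --pt "0 10.3 23 56 0 0 -0.096" --pt "0 10.3 23 56 0 0 -0.096" --pt "0 10.3 23 56 0 0 -0.096" --pt "0 10.3 23 56 0 0 -0.096"

```text
t: 21.08
tcp_pos: [524.1, -41.2, 143.4]
ee_rot: [0.03, 3.141, -0.0]
ft_force: [0.8, 0.4, -1.2]
opening: 13.0
grip_force: 58.6
```

Run:
```python
from h import *
to(523.3,-42.3,126,np.pi-.021)
q=capture('scene');cv2.imwrite('pics/holdB2.png',rect(q,540,10,45,300,280))
```

```text
shift [ 0.8 -1.1 17.4] turn [-0.     0.001  0.002] | yaw 3.122 pos [524.1 -41.2 143.4] j7 1.04 t 21.1
```

Emit:
drive_tool --pt "0 0.8 -1.1 3 0 0 0" --pt "0 0.8 -1.1 6 0 0 0" --pt "0 0.8 -1.1 9 0 0 0" --pt "0 0.8 -1.1 11 0 0 0" --pt "0 0.8 -1.1 11 0 0 0" --pt "0 0.8 -1.1 11 0 0 0"

```text
t: 21.63
tcp_pos: [522.7, -42.1, 131.9]
ee_rot: [-0.029, -3.141, 0.0]
ft_force: [0.5, 0.6, -0.9]
opening: 13.1
grip_force: 58.6
```

Emit:
drive_tool --pt "0 0 0 2 0 0 0" --pt "0 0 0 4 0 0 0" --pt "0 0 0 6 0 0 0" --pt "0 0 0 6.5 0 0 0" --pt "0 0 0 6.5 0 0 0"

```text
t: 22.05
tcp_pos: [522.6, -42.1, 125.3]
ee_rot: [-0.029, -3.141, 0.0]
ft_force: [-0.3, 0.5, -1.5]
opening: 12.8
grip_force: 58.6
```

Emit:
drive_tool --pt "0 0 0 0.7 0 0 0" --pt "0 0 0 1.3 0 0 0" --pt "0 0 0 1.3 0 0 0" --pt "0 0 0 1.3 0 0 0"

```text
t: 22.38
tcp_pos: [522.8, -42.1, 124.3]
ee_rot: [0.029, 3.141, -0.0]
ft_force: [-1.0, 0.7, -1.9]
opening: 13.1
grip_force: 58.6
```

Emit:
drive_tool --pt "0.35 0 0 0 0 0 0" --pt "0.35 0 0 0 0 0 0" --pt "0.35 0 0 0 0 0 0" --pt "0.35 0 0 0 0 0 0" --pt "0.35 0 0 -10 0 0 0" --pt "0.35 0 0 -35 0 0 0" --pt "0.35 0 0 -70 0 0 0" --pt "0.35 0 0 -90 0 0 0" --pt "0.35 0 0 -100 0 0 0" --pt "0.35 0 0 -100 0 0 0" --pt "0.35 0 0 -100 0 0 0"

```text
t: 23.3
tcp_pos: [522.5, -42.4, 224.1]
ee_rot: [-0.03, -3.141, 0.001]
ft_force: [-0.3, 0.4, -0.6]
opening: 29.9
grip_force: 0.0
```

Run:
```python
from h import *
to(417,-280,225,1.39)
```

```text
shift [ 100.9 -239.5   -0.7] turn [-1.000e-03  1.000e-03  1.733e+00] | yaw 3.123 pos [522.5 -42.4 224.1] j7 1.14 t 23.3
```

Emit:
drive_tool --pt "0.6 6 -14 0 0 0 0.1" --pt "1 14 -34 0 0 0 0.22" --pt "1 23 -55 0 0 0 0.34" --pt "1 32 -76 0 0 0 0.46" --pt "1 41 -97 0 0 0 0.58" --pt "1 50 -118 0 0 0 0.7" --pt "1 59 -139 0 0 0 0.82" --pt "1 68 -160 0 0 0 0.94" --pt "1 77 -181 0 0 0 1.06" --pt "1 86 -203 0 0 0 1.18" --pt "1 94 -222 0 0 0 1.3" --pt "1 100 -238 0 0 0 1.42"

```text
t: 24.3
tcp_pos: [416.0, -279.5, 222.3]
ee_rot: [-2.077, -2.352, 0.002]
ft_force: [0.3, -0.6, -0.7]
opening: 85.4
grip_force: 0.0
```

Emit:
drive_tool --pt "1 0 0 0 0 0 0.1" --pt "1 0 0 0 0 0 0.2" --pt "1 0 0 0 0 0 0.25" --pt "1 0 0 0 0 0 0.25"

```text
t: 24.63
tcp_pos: [417.1, -277.9, 222.5]
ee_rot: [-2.347, -2.083, 0.002]
ft_force: [-0.1, -0.1, 0.3]
opening: 85.5
grip_force: 0.0
```

Run:
```python
from h import *
p=capture('top');q=capture('scene')
print(yellow(p,near=(530,30)).tolist())
print(fit([p],417,-329,1.37),fit([q],417,-329,1.37))
for i in(p,q):print([(np.round(d['position']),round(d['score'],2)) for d in pinpoint(i,'panel1')])
cv2.imwrite('pics/seat2.png',np.hstack([rect(p,525,25,45,260,200),rect(p,417,-329,8,140,200)]))
to(417,-329,160,1.38)
```

```text
[[574.8, 123.1, 1379.0], [573.7, 51.5, 1317.0], [572.3, -20.3, 1295.0]]
(array([ 426.43332353, -368.05216975,    2.05205659]), np.float64(1950.278869050365)) (array([ 416.91666667, -330.75      ,    1.3075    ]), np.float64(518.2743898500578))
[(array([253., 313.,   1.]), 0.94), (array([528., 107.,  36.]), 0.92), (array([ 412., -330.,    6.]), 0.62), (array([528., -44.,  34.]), 0.56), (array([438.,  32.,  75.]), 0.5)]
[(array([256., 312.,   1.]), 0.86), (array([ 416., -330.,   -2.]), 0.79), (array([530., 100.,  30.]), 0.65), (array([523., -44.,  38.]), 0.5)]
 shift [-50.9   5.1  63.4] turn [-0.001 -0.001  0.074] | yaw 1.454 pos [ 417.9 -277.9  223.5] j7 0.18 t 24.8
```

View pics/seat2.png

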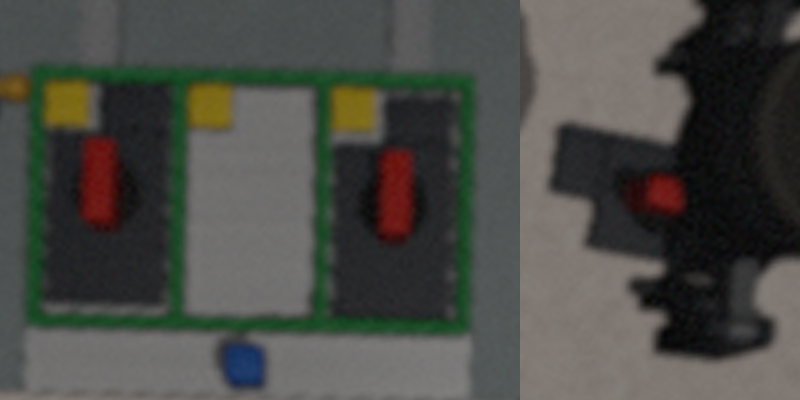

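Emit:
drive_tool --pt "1 -15 2 10 0 0 0.03" --pt "1 -32 3 30 0 0 0.06" --pt "1 -46 4.6 50 0 0 0.075" --pt "1 -51 5.6 63 0 0 0.075" --pt "1 -51 5.6 63 0 0 0.075" --pt "1 -51 5.6 63 0 0 0.075" --pt "1 -51 5.6 63 0 0 0.075" --pt "1 -51 5.6 63 0 0 0.075"

```text
t: 25.5
tcp_pos: [418.8, -328.8, 162.5]
ee_rot: [2.422, 1.998, 0.001]
ft_force: [0.2, -0.2, 0.4]
opening: 84.7
grip_force: 0.0
```

Run:
```python
from h import *
to(416.1,-329.5,90,1.376)
```

```text
shift [-1.1 -2.7 72.5] turn [0.002 0.001 0.004] | yaw 1.38 pos [ 418.8 -328.8  162.5] j7 0.11 t 25.5
```

Emit:
drive_tool --pt "1 -1.1 -2.7 20 0 0 0.003" --pt "1 -1.1 -2.7 45 0 0 0.003" --pt "1 -1.1 -2.7 65 0 0 0.003" --pt "1 -1.1 -2.7 71 0 0 0.003" --pt "1 -1.1 -2.7 72 0 0 0.003" --pt "0 -1.1 -2.7 72 0 0 0.003" --pt "0 -1.1 -2.7 72 0 0 0.003" --pt "0 -1.1 -2.7 72 0 0 0.003" --pt "0 -1.1 -2.7 72 0 0 0.003" --pt "0 -1.1 -2.7 72 0 0 0.003" --pt "0 -1.1 -2.7 72 0 0 0.003" --pt "0 -1.1 -2.7 72 0 0 0.003"

```text
t: 26.5
tcp_pos: [415.5, -330.4, 90.0]
ee_rot: [2.427, 1.992, 0.0]
ft_force: [0.4, 0.1, 4.3]
opening: 13.0
grip_force: 59.2
```

Emit:
drive_tool --pt "0 0 0 0 0 0 0" --pt "0 0 0 0 0 0 0"

```text
t: 26.67
tcp_pos: [415.6, -330.4, 90.0]
ee_rot: [2.427, 1.993, 0.0]
ft_force: [-0.3, -0.2, 6.8]
opening: 13.1
grip_force: 59.4
```

Emit:
drive_tool --pt "0 0 0 -5 0 0 0" --pt "0 0 0 -20 0 0 0" --pt "0 0 0 -40 0 0 0" --pt "0 0 0 -60 0 0 0" --pt "0 0 0 -80 0 0 0" --pt "0 0 0 -100 0 0 0" --pt "0 0 0 -115 0 0 0" --pt "0 0 0 -115 0 0 0" --pt "0 0 0 -115 0 0 0"

```text
t: 27.42
tcp_pos: [414.8, -330.1, 204.4]
ee_rot: [2.428, 1.993, -0.0]
ft_force: [0.1, 0.4, -1.4]
opening: 13.1
grip_force: 58.6
```

Run:
```python
from h import *
to(525,29.7,205,-.021)
```

```text
shift [374.4  37.9  -0.9] turn [1.000e-03 0.000e+00 1.396e+00] | yaw 1.375 pos [ 414.8 -330.1  204.4] j7 0.16 t 27.4
```

Emit:
drive_tool --pt "0 12 1 0 0 0 0.05" --pt "0 34 3 0 0 0 0.15" --pt "0 64 6 0 0 0 0.26" --pt "0 96 9 0 0 0 0.37" --pt "0 128 12 0 0 0 0.48" --pt "0 160 15 0 0 0 0.59" --pt "0 192 19 0 0 0 0.7" --pt "0 224 22 0 0 0 0.81" --pt "0 256 25 0 0 0 0.92" --pt "0 286 28 0 0 0 1.03" --pt "0 312 31 0 0 0 1.14" --pt "0 330 33 0 0 0 1.22"

```text
t: 28.42
tcp_pos: [511.0, -9.6, 202.6]
ee_rot: [-3.131, -0.241, 0.004]
ft_force: [0.3, -0.0, -1.8]
opening: 13.0
grip_force: 58.5
```

Emit:
drive_tool --pt "0 0 0 0 0 0 0" --pt "0 0 0 0 0 0 0" --pt "0 0 0 0 0 0 0" --pt "0 0 0 0 0 0 0"

```text
t: 28.75
tcp_pos: [510.8, -14.4, 203.3]
ee_rot: [3.132, 0.241, -0.003]
ft_force: [-0.3, -0.6, -0.6]
opening: 13.1
grip_force: 58.6
```

Run:
```python
from h import *
to(524,29.7,142,-.021)
```

```text
shift [ 19.9 -41.6  61.2] turn [0.001 0.002 0.174] | yaw 0.153 pos [510.8 -14.4 203.3] j7 -1.67 t 28.8
```

Emit:
drive_tool --pt "0 4 -8 4 0 0 0.04" --pt "0 9 -18 10 0 0 0.09" --pt "0 14 -30 20 0 0 0.14" --pt "0 19.9 -41.6 32 0 0 0.174" --pt "0 19.9 -41.6 44 0 0 0.174" --pt "0 19.9 -41.6 54 0 0 0.174" --pt "0 19.9 -41.6 61 0 0 0.174" --pt "0 19.9 -41.6 61 0 0 0.174" --pt "0 19.9 -41.6 61 0 0 0.174" --pt "0 19.9 -41.6 61 0 0 0.174"

```text
t: 29.58
tcp_pos: [525.1, 30.6, 143.6]
ee_rot: [3.141, -0.031, 0.001]
ft_force: [-0.2, -0.4, -0.8]
opening: 13.1
grip_force: 58.6
```

Run:
```python
from h import *
to(524,29.7,126,-.021)
```

```text
shift [-1.1  0.9 17.6] turn [ 0.    -0.001  0.001] | yaw -0.02 pos [525.1  30.6 143.6] j7 -1.99 t 29.6
```

Emit:
drive_tool --pt "0 -1.1 0.9 3 0 0 0.001" --pt "0 -1.1 0.9 6 0 0 0.001" --pt "0 -1.1 0.9 9 0 0 0.001" --pt "0 -1.1 0.9 11 0 0 0.001" --pt "0 -1.1 0.9 11 0 0 0.001" --pt "0 -1.1 0.9 11 0 0 0.001"

```text
t: 30.08
tcp_pos: [523.8, 30.5, 132.2]
ee_rot: [3.141, -0.031, -0.0]
ft_force: [-0.6, 0.6, -0.7]
opening: 13.1
grip_force: 58.7
```

Emit:
drive_tool --pt "0 0 0 2 0 0 0" --pt "0 0 0 4 0 0 0" --pt "0 0 0 6 0 0 0" --pt "0 0 0 7 0 0 0" --pt "0 0 0 8 0 0 0" --pt "0 0 0 8 0 0 0"

```text
t: 30.58
tcp_pos: [523.9, 30.5, 124.1]
ee_rot: [-3.141, 0.032, -0.0]
ft_force: [1.1, 0.9, -1.7]
opening: 13.0
grip_force: 58.7
```

Emit:
drive_tool --pt "0.35 0 0 0 0 0 0" --pt "0.35 0 0 0 0 0 0" --pt "0.35 0 0 0 0 0 0" --pt "0.35 0 0 0 0 0 0" --pt "0.35 0 0 -10 0 0 0" --pt "0.35 0 0 -35 0 0 0" --pt "0.35 0 0 -70 0 0 0" --pt "0.35 0 0 -90 0 0 0" --pt "0.6 -20 35 -100 0 0 0" --pt "0.6 -35 70 -100 0 0 0" --pt "0.6 -50 105 -100 0 0 0" --pt "0.6 -60 140 -100 0 0 0"

```text
t: 31.58
tcp_pos: [459.5, -109.4, 225.4]
ee_rot: [3.14, -0.03, 0.001]
ft_force: [0.4, -1.2, -0.7]
opening: 51.4
grip_force: 0.0
```

Emit:
drive_tool --pt "0.6 -5 35 0 0 0 0" --pt "0.6 -10 70 0 0 0 0" --pt "0.6 -20 100 0 0 0 0" --pt "0.6 -20 120 0 0 0 0" --pt "0.6 -20 120 0 0 0 0"

```text
t: 32.0
tcp_pos: [437.2, -233.1, 225.1]
ee_rot: [3.138, -0.044, 0.001]
ft_force: [0.2, -0.5, 0.8]
opening: 51.2
grip_force: 0.0
```

Run:
```python
from h import *
p=capture('top')
print(yellow(p,near=(530,30)).tolist())
a=rect(p,525,25,45,260,200)
cv2.imwrite('pics/seat3.png',cv2.resize(a,(780,600)))
to(440.5,31.4,200,-.02)
```

```text
[[581.8, 150.3, 332.0], [574.2, 123.2, 1400.0], [573.5, 51.3, 1323.0], [572.0, -20.4, 1300.0]]
 shift [  -4.  -261.6   24.7] turn [ 0.001 -0.001 -0.005] | yaw -0.025 pos [ 438.  -230.2  225. ] j7 -1.31 t 32.0
```

View pics/seat3.png

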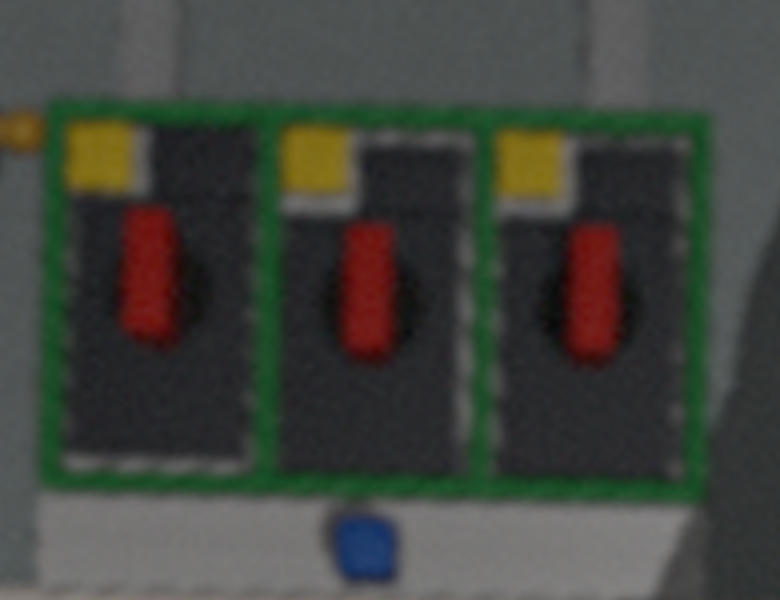

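All three panels are seated flat with their cut-outs at the yellow blocks. Next I grip the post and slide the sledge home.

Emit:
drive_tool --pt "0.6 0 -30 0 0 0 0" --pt "0.6 -1 -65 0 0 0 0" --pt "0.6 -1 -100 0 0 0 0" --pt "0.6 -2 -135 0 0 0 0" --pt "0.6 -2 -170 0 0 0 0" --pt "0.6 -3 -205 10 0 0 0" --pt "0.6 -3 -240 20 0 0 0" --pt "0.6 -3 -261 24 0 0 0" --pt "0.6 -3 -261 24 0 0 0" --pt "0.6 -3 -261 24 0 0 0"

```text
t: 32.88
tcp_pos: [440.3, 35.6, 200.6]
ee_rot: [-3.141, 0.023, 0.0]
ft_force: [-0.5, -0.8, 0.2]
opening: 51.6
grip_force: 0.0
```

Run:
```python
from h import *
to(441.3,31.4,123,-.02)
```

```text
shift [ 1.   4.2 77.6] turn [-0.     0.     0.006] | yaw -0.014 pos [440.3  35.6 200.6] j7 -1.9 t 32.9
```

Emit:
drive_tool --pt "0.6 1 3 20 0 0 0.006" --pt "0.6 1 3 45 0 0 0.006" --pt "0.6 1 3 66 0 0 0.006" --pt "0.6 1 3 77 0 0 0.006" --pt "0.6 1 3 77 0 0 0.006" --pt "0 1 3 77 0 0 0.006" --pt "0 1 3 77 0 0 0.006" --pt "0 1 3 77 0 0 0.006" --pt "0 1 3 77 0 0 0.006" --pt "0 1 3 77 0 0 0.006" --pt "0 1 3 77 0 0 0.006"

```text
t: 33.8
tcp_pos: [443.1, 31.1, 124.7]
ee_rot: [-3.141, 0.04, -0.006]
ft_force: [-0.4, 3.1, 8.1]
opening: 19.1
grip_force: 59.8
```

Run:
```python
from h import *
to(541.3,29.4,123.5,-.02)
```

```text
shift [98.2 -0.8  1.6] turn [-0.001 -0.004 -0.005] | yaw -0.025 pos [443.1  31.1 124.7] j7 -2.02 t 33.8
```

Emit:
drive_tool --pt "0 2 0 0 0 0 0" --pt "0 5 0 0 0 0 0" --pt "0 9 0 0 0 0 0" --pt "0 14 0 0 0 0 0" --pt "0 19 0 0 0 0 0" --pt "0 24 0 0 0 0 0" --pt "0 29 0 0 0 0 0" --pt "0 34 0 0 0 0 0" --pt "0 39 -0.2 0 0 0 0" --pt "0 44 -0.2 0 0 0 0" --pt "0 49 -0.3 0 0 0 0" --pt "0 54 -0.3 0 0 0 0"

```text
t: 34.8
tcp_pos: [496.9, 30.1, 124.8]
ee_rot: [-3.141, 0.04, -0.004]
ft_force: [-1.5, 3.3, 7.2]
opening: 19.0
grip_force: 59.8
```

Emit:
drive_tool --pt "0 4 0 0 0 0 0" --pt "0 8 0 0 0 0 0" --pt "0 12 0 0 0 0 0" --pt "0 16 0 0 0 0 0" --pt "0 20 0 0 0 0 0" --pt "0 23 0 0 0 0 0" --pt "0 26 0 0 0 0 0" --pt "0 29 0 0 0 0 0" --pt "0 32 0 0 0 0 0" --pt "0 35 0 0 0 0 0" --pt "0 38 0 0 0 0 0" --pt "0 40 0 0 0 0 0"

```text
t: 35.8
tcp_pos: [537.8, 29.1, 124.8]
ee_rot: [-3.14, 0.04, -0.008]
ft_force: [2.4, 4.0, 2.8]
opening: 18.7
grip_force: 59.2
```

Emit:
drive_tool --pt "0 2 0 0 0 0 0" --pt "0 4 0 0 0 0 0" --pt "0 5 0 0 0 0 0" --pt "0 5 0 0 0 0 0" --pt "0 5 0 0 0 0 0"

```text
t: 36.22
tcp_pos: [542.0, 29.0, 124.8]
ee_rot: [-3.14, 0.04, -0.005]
ft_force: [-0.7, 3.8, 8.3]
opening: 18.7
grip_force: 60.0
```

Emit:
drive_tool --pt "0 2 0 0 0 0 0" --pt "0 3 0 0 0 0 0" --pt "0 4 0 0 0 0 0" --pt "0 4 0 0 0 0 0"

```text
t: 36.55
tcp_pos: [542.6, 29.2, 124.7]
ee_rot: [3.141, -0.04, -0.009]
ft_force: [-11.0, 3.8, 19.0]
opening: 18.9
grip_force: 61.3
```

Against the home stop. I relax the arm, release and retreat.

Emit:
drive_tool --pt "0 -3 0 0 0 0 0" --pt "0 -3.5 0 0 0 0 0" --pt "0.5 -3.5 0 0 0 0 0" --pt "0.5 -3.5 0 0 0 0 0" --pt "0.5 -3.5 0 0 0 0 0" --pt "0.5 -3.5 0 0 0 0 0" --pt "0.5 -3.5 0 -15 0 0 0" --pt "0.5 -3.5 0 -45 0 0 0" --pt "0.5 -8 0 -80 0 0 0" --pt "0.5 -30 20 -100 0 0 0" --pt "0.5 -55 50 -110 0 0 0" --pt "0.5 -75 85 -110 0 0 0"

```text
t: 37.55
tcp_pos: [467.7, -54.6, 235.6]
ee_rot: [3.141, -0.035, 0.007]
ft_force: [0.6, -0.5, -0.4]
opening: 42.4
grip_force: 0.0
```

Emit:
drive_tool --pt "0.5 -5 35 0 0 0 0" --pt "0.5 -10 70 0 0 0 0" --pt "0.5 -15 105 0 0 0 0" --pt "0.5 -15 140 0 0 0 0" --pt "0.5 -15 170 0 0 0 0" --pt "0.5 -15 180 0 0 0 0" --pt "0.5 -15 180 0 0 0 0"

```text
t: 38.13
tcp_pos: [446.7, -238.3, 232.8]
ee_rot: [3.141, -0.051, -0.002]
ft_force: [0.6, 1.2, 0.0]
opening: 42.8
grip_force: 0.0
```

Run:
```python
from h import *
p=capture('top');q=capture('scene')
print(yellow(p,near=(630,30)).tolist(),[(np.round(d['position']),round(d['score'],2)) for d in pinpoint(p,'post')+pinpoint(q,'post')])
a=rect(p,600,25,45,260,220);b=rect(q,600,25,45,260,220)
cv2.imwrite('pics/end.png',cv2.resize(np.hstack([a,b]),(800,338)))
```

```text
[[581.9, 150.4, 356.0], [671.6, 120.9, 1239.0], [670.9, 49.1, 1120.0], [669.2, -22.8, 1104.0]] [(array([536.,  30.,  78.]), 0.97), (array([538.,  32.,  75.]), 0.69)]
```

View pics/end.png

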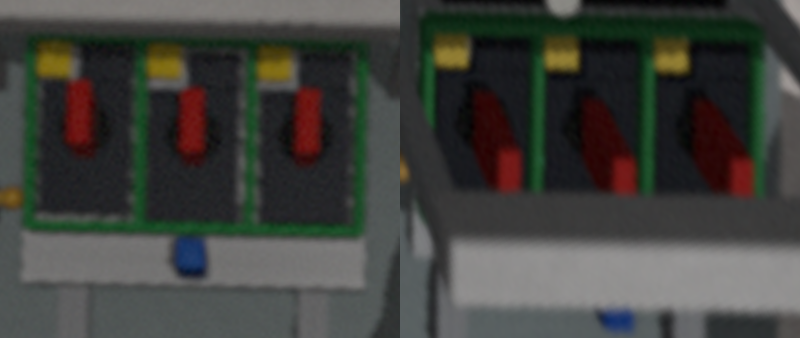

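Run:
```python
from h import *
to(500,29.9,215,-.02)
```

```text
shift [  45.8 -263.7   18.3] turn [-0.001  0.    -0.003] | yaw -0.023 pos [ 448.1 -232.7  233.1] j7 -1.32 t 38.3
```

Emit:
drive_tool --pt "0 5 -30 0 0 0 0" --pt "0 10 -65 0 0 0 0" --pt "0 16 -100 4 0 0 0" --pt "0 22 -135 8 0 0 0" --pt "0 28 -170 12 0 0 0" --pt "0 34 -205 16 0 0 0" --pt "0 40 -240 18 0 0 0" --pt "0 45.8 -263 18 0 0 0" --pt "0 45.8 -263 18 0 0 0" --pt "0 45.8 -263 18 0 0 0" --pt "0 45.8 -263 18 0 0 0"

```text
t: 39.25
tcp_pos: [499.9, 27.2, 215.1]
ee_rot: [3.14, -0.039, -0.001]
ft_force: [0.1, -0.9, 0.2]
opening: -0.1
grip_force: 0.0
```

Run:
```python
from h import *
to(505,29.9,126,-.02)
```

```text
shift [ 5.1 -2.9 89.1] turn [ 0.001  0.001 -0.005] | yaw -0.025 pos [499.9  27.2 215.1] j7 -1.92 t 39.2
```

Emit:
drive_tool --pt "0 5 -2 25 0 0 0" --pt "0 5 -2 55 0 0 0" --pt "0 5 -2 80 0 0 0" --pt "0 5 -2 88 0 0 0" --pt "0 5 -2 88 0 0 0" --pt "0 8 -2 88 0 0 0" --pt "0 11 -2 88 0 0 0" --pt "0 14 -2 88 0 0 0" --pt "0 16 -2 88 0 0 0" --pt "0 18 -2 88 0 0 0" --pt "0 18 -2 88 0 0 0"

```text
t: 40.17
tcp_pos: [518.4, 28.5, 127.6]
ee_rot: [3.141, -0.041, -0.001]
ft_force: [-2.0, -0.8, 1.6]
opening: 0.2
grip_force: 0.8
```

Emit:
drive_tool --pt "0 2 0 0 0 0 0" --pt "0 3 0 0 0 0 0" --pt "0 4 0 0 0 0 0" --pt "0 4 0 0 0 0 0"

```text
t: 40.5
tcp_pos: [519.0, 28.5, 126.5]
ee_rot: [3.14, -0.04, -0.014]
ft_force: [-9.0, 0.7, 6.7]
opening: -0.2
grip_force: 4.7
```

Emit:
drive_tool --pt "0 2 0 0 0 0 0" --pt "0 3 0 0 0 0 0" --pt "0 3 0 0 0 0 0"

```text
t: 40.75
tcp_pos: [519.4, 28.5, 126.0]
ee_rot: [3.138, -0.04, -0.024]
ft_force: [-14.9, 0.8, 11.5]
opening: -0.3
grip_force: 7.7
```

Emit:
drive_tool --pt "0 -8 0 0 0 0 0" --pt "0 -20 0 0 0 0 0" --pt "0 -25 0 -25 0 0 0" --pt "0 -25 0 -60 0 0 0" --pt "0 -30 20 -95 0 0 0" --pt "0 -40 50 -105 0 0 0" --pt "0 -50 85 -105 0 0 0" --pt "0 -60 120 -105 0 0 0" --pt "0 -60 155 -105 0 0 0" --pt "0 -60 190 -105 0 0 0" --pt "0 -60 225 -105 0 0 0" --pt "0 -60 230 -105 0 0 0"

```text
t: 41.75
tcp_pos: [458.8, -207.8, 232.6]
ee_rot: [3.136, -0.056, 0.003]
ft_force: [0.1, -0.5, 0.2]
opening: 0.1
grip_force: 0.0
```

Run:
```python
from h import *
p=capture('top')
print(yellow(p,near=(630,30)).tolist(),status.get_state()['t'])
for n in('case','glue_bottle','screw_jar'):print(n,[(np.round(d['position']),round(d['score'],2)) for d in pinpoint(p,n)][:1])
print(order.sign_off())
```

```text
[[582.0, 150.3, 326.0], [671.8, 120.9, 1237.0], [671.3, 49.1, 1132.0], [669.6, -22.8, 1134.0]] 41.8
case [(array([416., 341.,   1.]), 0.66)]
glue_bottle [(array([768.,  88.,  -3.]), 0.87)]
screw_jar []
the job is handed in; nothing more can be done
None
```

The job is handed in at 41.8 s: all three panels were seated flat in their own pockets, cut-outs at the yellow blocks, and the sledge was pushed home (it held still under a 15 N push, well past the catch's 6 N); I kept clear of the case, bottle and jar (last check found case and bottle but missed the jar), and the hand-in returned no verdict.

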